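# Do up the last latch of an instrument case

## Task

The grey instrument case standing on the lab bench still has one of its two draw latches undone. Lay that latch's wire loop down over its keeper and push it home under the keeper's hook, then press the lever down past centre until it lies flat, so that the loop's springs hold the lid shut. Work by feel and gently: never push on the wire loop harder than about 15 N, nor on the lever or the case harder than about 30 N, do not shove or tip the case, and leave the other things where they are.

Things in the scene. Friction and masses are not known exactly. Their poses are not given: they have to be found in the camera images.
- case: dark grey instrument case, 186 mm thick (x), 340 mm long (y), 212 mm high, 5 to 7.5 kg, standing loose on rubber feet; origin under its middle. The seam between deep shell (-x) and lid shell (+x, away from the robot) runs along y over its top at x = 20 mm. Two equal steel draw latches cross it: at y = +95 mm (undone: the job) and at y = -95 mm (done up, rigid)
- case_top (a point): middle of the case's flat top, 212 mm up. A black carrying handle stands 33 mm high on it, from y = -65 to +65 mm at x = -30 mm
- latch_pivot (a point): lever pivot of the undone latch, 12 mm above the case's top, on the deep shell, 32 mm from the seam; axes as the case's: x across the seam towards the lid, y along the seam, z up
- latch_lever (a joint): lever angle about the pivot, rad: 0 = flat, shut, pointing to -x; grows as it is raised (pi/2 upright); starts thrown over towards the lid, 2.02 to 2.2. Stiff pivot (0.08 N m): stays where left. Steel plate 26 mm wide, top face 6 mm above the pivot when flat; the thumb end is 32 mm wide, 40 to 62 mm from the pivot, and takes 2 to 12 N there. Dead centre is about 0.1 rad above flat
- lever_end (a point): middle of the thumb end, 50 mm from the pivot, on the face that is on top when flat (6.5 mm above the lever's centre line)
- latch_loop: the sprung wire loop; origin on the pin in the lever on which it swings, 18 mm from the pivot: at lever angle a at x = -18 cos(a + 0.035), z = 18 sin(a + 0.035) mm from the pivot. Stiff on its pin: it stays where left
- loop_bar (a point): middle of the loop's cross-bar: 6 mm wire, 44 mm long along y, 75 mm from the pin; its two legs pass outside the lever. Starts raised 5 to 34 degrees above level; laid down on the lid its centre is 3 mm above the lid's top. Springs in the legs let it stretch up to 18 mm (8 N + 2.8 N/mm) but not shorten: pushing the bar to -x turns the lever back with it (5 to 8 N)
- keeper_plate (a point): on the lid's flat top, middle of the keeper's slotted plate. The keeper is a steel hook 24 mm wide (y), 11 mm high; its upright's face looks to +x, and a lip on top overhangs it by 3.3 mm, leaving 8 mm under it: the bar must lie on the lid to pass. The face is clamped up to 6.5 mm to -x or +x of this point, unmeasured: feel for it. Home, the bar (centre 3 mm further) touches it
- case_lid (a joint): how far the lid stands off at this latch, as an angle in rad about an upright line beside the other latch, 190 mm away along y: 0 = shut (0.01 = 1.9 mm); it starts 0.004 to 0.012, moves with about 3 N and is drawn shut by the latch
- dish_stack: stack of five clear Petri dishes, 90 mm across, 73 mm high, on the bench at the robot's right; origin under its centre
- grid_box: small round black box with an aluminium cap, 35 mm across, 14 mm high, lying on top of the case at its end beside the latch that is already done up; origin under its centre
- puck: black plastic disc, 48 mm across, 22 mm high, on the bench at the case's left end; origin under its centre
- driver: screwdriver lying on the bench at the robot's left; origin under its middle
- beaker: small glass beaker, 52 mm across, 70 mm high, on the bench beyond the case at the left; origin under its centre
- wash_bottle: white bottle, 60 mm across, 150 mm high, on the bench at the case's right end; origin under its centre
- timer: white bench timer, 30 x 62 mm and 58 mm high, on the bench beyond the case at the right; origin under its centre

How it is judged:
At the end, for the whole second after the job is handed in: lever flat (within 0.05 rad); loop's bar held under the keeper's hook, 4 mm or more below the pivot's height and over 58 mm from the pivot towards the lid (its springs stretched; unhooked it lies at 57); lid drawn shut (within 0.004 rad, under 1 mm at this latch) (value of joint latch_lever below 0.05 rad and x of loop_bar in the frame of latch_pivot above 0.058 m and z of loop_bar in the frame of latch_pivot below -0.004 m and value of joint case_lid below 0.004 rad); the robot touches nothing.
It fails at once if the fingers push on the wire loop with over 15 N (contact force between the fingers and latch_loop above 15 N).
It fails at once if the fingers push on the case or its latch with over 30 N (contact force between the fingers and case above 30 N).
It fails at once if the case is shoved over 20 mm or tipped over 0.06 rad (distance of case from where it was at the start of the episode above 0.02 m or angle between case's own z axis and vertical above 0.06 rad).
It fails at once if a bystander is moved over 30 mm (distance of any of dish_stack, grid_box, puck, driver, beaker, wash_bottle, timer from where it was at the start of the episode above 0.03 m).
It also fails if it takes over 54 s, if anything falls off the work surface, if the arm or the gripper's body presses on something with over 40 N, if the wrist force passes 120 N, or if a joint passes its speed limit or range.

## Robot

A 6-joint arm with a two-finger parallel gripper is mounted at the origin on the work surface. World frame = base frame: x ahead of the robot, y to its left, z up, the work surface at z = 0. Lengths are in m, angles in rad, forces in N, time in s.
With the tool pointing down it reaches from about 0.35 to 0.975 m from the base axis. Payload 4.9 kg.
Tool frame: the origin (TCP) lies on the mounting face of the last link; the fingertips stand 173 mm ahead of it and the grasp point (between the pads) lies 155 mm ahead of it; z points along the fingers, y is the line along which they close (so a half turn about z gives the same grasp; the last joint's range is limited). The gripper opens to 85 mm and grips with 20 to 120 N. Pads are 22 mm wide; open, the fingers measure 114 mm over their backs; the gripper's body (76 mm by 85 mm) begins 54 mm behind the grasp point. The pads swing forward as they close: fully open they stand 13 mm farther back than shut.
Start: joints at [-1.395, 0.053, 1.613, -0, 1.476, -0.119], TCP at [0.182, -0.598, 0.405] pointing down, gripper open.
Joint ranges: [-3.01, 3.01], [-1.01, 2.22], [0.06, 2.58], [-1.02, 4.17], [0.09, 2.62], [-3.14, 3.14]. Speed limits (rad/s): [2.57, 2.57, 3.14, 3.14, 3.14, 3.14].

## Interface

Orientations are given as a rotation vector (axis times angle).
In Python, from station import monitor, eyes, finish_job gives the robot as it stands. The module is installed in compiled form; this text tells all that it offers.
- The arm moves only by the tool step_arm, never from a script. Its argument "commands" is a list of rows, each a list of 3 entries, a list of its own where there are three numbers: the opening in per cent of the stroke, from 0 (shut) to 100 (fully open), then the shift along the tool's x, y, z in mm, then the turn about the tool's z in degrees. In form: [[hand, [x, y, z], yaw], ...]. A call has 1 to 12 rows; each row is the pose to reach, as a shift and turn from the pose commanded when the call began, along the tool's axes at that moment; what a row does not reach only later rows make up. A row lasts 1/8 s, in which the tool goes at most 62.5 mm and 10.7 degrees, less where a joint would pass 70% of its speed; a pose out of reach is approached as far as the arm can. A call with a gripper value outside its range is refused whole. The fingers move at their own pace and stop on an object; "squeeze" is the grip in N (left out, the last holds). Time passes only in rows, so rows that repeat a pose let the fingers close. It gives the time, the measured TCP pose, the force, the opening and the grip force at its end, in the units of the state.
- monitor.get_obs(): the state, without advancing time (a new reading comes with each control period).
- eyes.get_image(name): name is "scene" or "side" or "wrist"; returns the picture (384x512x3 uint8, red, green, blue); there is no depth.
- eyes.camera_info(name): a dict with "camera_matrix" (3x3 intrinsics, pixels), "extrinsics" (4x4, takes a point from camera to world coordinates). Camera axes: x right, y down, z forward; pixel columns grow to the right and rows downward; lengths in m; the calibration is good to about 2 mm. A picture is of the moment at which its call begins: read the wrist's pose just before it. camera_info takes no time and is no camera call; for the wrist camera it gives the pose at the moment of the call.
- finish_job(): hands the job in; it is judged then, once.
The state is a dict: "t": time; "q": joint angles; "dq": joint speeds; "effort": joint torques, N m; "tool_pos": TCP position; "tool_rot": TCP orientation; "contact_force": force on the tool from outside, world axes, zero at the start; "wrist_torque": the same for the moment, N m; "opening": finger opening in m; "grip_force": force on a finger pad.
Only numpy, scipy, OpenCV 4.12 (cv2) and the standard library are available. Lean on these libraries where they do the work, as an engineer would, in place of code of your own. Each camera call takes 0.05 s, during which the arm holds its last target. There are 200 camera calls.

## Working session

There is one attempt and no reset: what is moved stays moved. The work goes in short steps, Python scripts to look and compute and a tool call to move; the robot and the scene stay as the last step left them, time stands still between calls to the robot, and variables do not carry over. Pictures are saved under pics/ and viewed, at most 10 in all, crops included, and the job is handed in when it is done.

Besides the shell and the picture viewer there is one more tool, called after "Call:" as name(argument=value, ...), one argument or row to a line, values as JSON. step_arm: Moves the arm, as the interface text tells. Its arguments: {"type":"object","properties":{"commands":{"type":"array"},"squeeze":{"type":"number"}},"required":["commands"]}

```bash
mkdir -p pics; python3 - <<'E'
from station import monitor, eyes
import cv2, numpy as np
o=monitor.get_obs(); print(o)
for n in("scene","side"):
    im=eyes.get_image(n); cv2.imwrite(f"pics/{n}0.png",im[:,:,::-1]); 
    i=eyes.camera_info(n); print(n,np.round(i["camera_matrix"],1).tolist(),np.round(i["extrinsics"],4).tolist())
E
```

```text
{'t': 0.0, 'q': array([-1.39498722e+00,  5.33385507e-02,  1.61429426e+00,  2.72269240e-05,
        1.47599949e+00, -1.18994129e-01]), 'dq': array([ 0.0012468 , -0.00058521,  0.00163459,  0.00079409,  0.00085762,
       -0.00083692]), 'effort': array([ 2.82885139e-04, -3.93683338e+01, -3.70175672e+01, -1.59381507e-04,
        7.02486388e-03,  1.01444238e-05]), 'tool_pos': array([ 0.18155362, -0.59776597,  0.40347386]), 'tool_rot': array([-3.10550846e+00, -4.61097173e-01,  4.84156204e-05]), 'contact_force': array([-0.21086185, -0.21532334, -0.69675089]), 'wrist_torque': array([0.00846831, 0.033919  , 0.00617611]), 'grip_force': 0.0, 'opening': 0.08521576723569202}
scene [[422.4, 0.0, 254.1], [0.0, 422.4, 193.9], [0.0, 0.0, 1.0]] [[0.3231, 0.7997, -0.5061, 1.1802], [0.9463, -0.2799, 0.1619, -0.2448], [-0.0122, -0.5312, -0.8471, 1.1798], [0.0, 0.0, 0.0, 1.0]]
side [[397.4, 0.0, 256.0], [0.0, 397.4, 186.7], [0.0, 0.0, 1.0]] [[-0.8053, -0.4226, 0.4157, 0.0574], [-0.5928, 0.581, -0.5578, 0.619], [-0.0058, -0.6956, -0.7184, 1.0142], [0.0, 0.0, 0.0, 1.0]]
```

View pics/scene0.png

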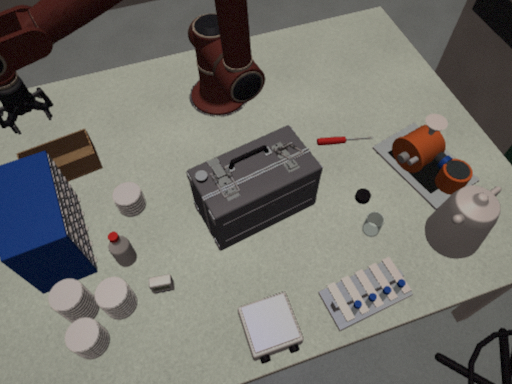

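View pics/side0.png

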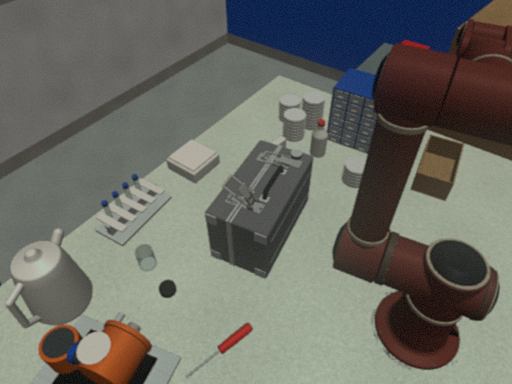

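The case stands ahead of the base, with its top quad at about (190,171), (293,130), (321,168) and (207,210) in the scene view. The undone latch is near (287,152) in scene and (240,190) in side. Next I'll enlarge both.

```bash
python3 - <<'E'
import cv2, numpy as np
a=cv2.imread("pics/scene0.png")[115:225,180:330]; b=cv2.imread("pics/side0.png")[130:240,200:320]
f=lambda im:cv2.resize(im,None,fx=5.2,fy=5.2,interpolation=cv2.INTER_CUBIC)
cv2.imwrite("pics/cA.png",cv2.convertScaleAbs(f(a),alpha=1.6)); cv2.imwrite("pics/cB.png",cv2.convertScaleAbs(f(b),alpha=1.6))
E
```

```text
(no output)
```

View pics/cA.png

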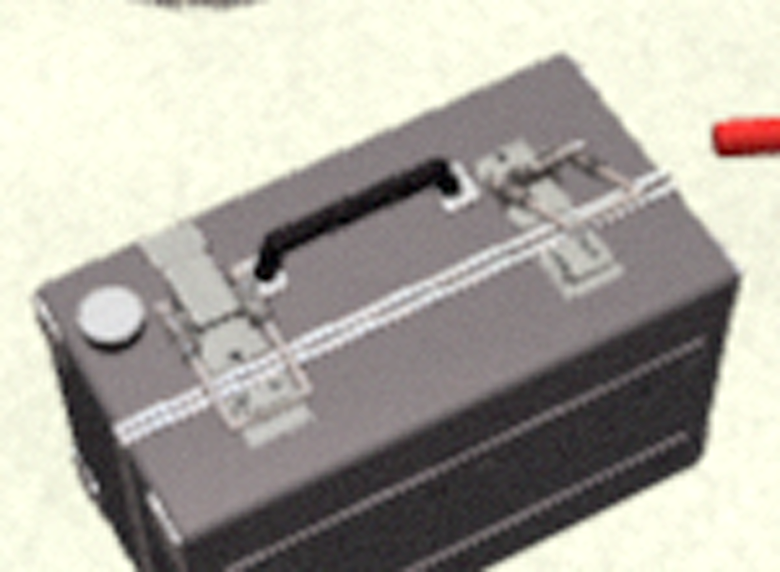

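View pics/cB.png

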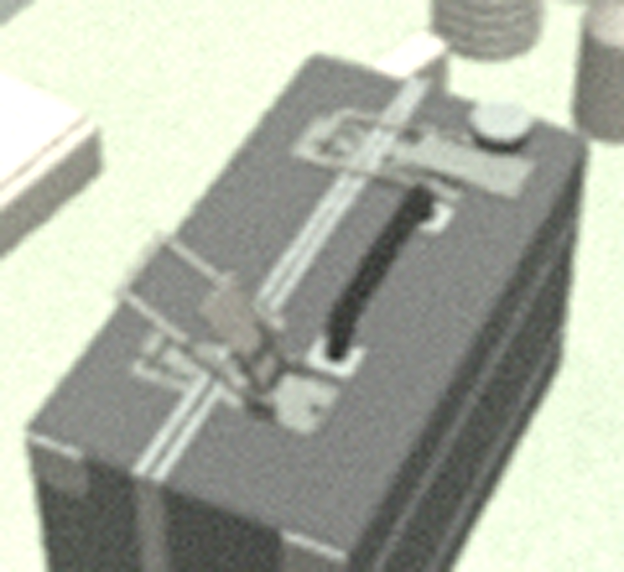

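Both views show the undone latch. In crop A the loop bar runs from about (570,225) to (640,190); in crop B it runs from (125,290) to (165,235). The lever stands thrown towards the lid, and the keeper is at A(580,265) and B(160,360).

```bash
cat > h.py <<'E'
import numpy as np, cv2
from scipy.spatial.transform import Rotation as R
from station import eyes, monitor
def ray(n,px,info=None):
    i=info or eyes.camera_info(n); K=np.array(i["camera_matrix"]);T=np.array(i["extrinsics"])
    d=T[:3,:3]@np.linalg.solve(K,[px[0],px[1],1]); return T[:3,3],d/np.linalg.norm(d)
def onz(n,px,z,info=None):
    o,d=ray(n,px,info); return o+d*(z-o[2])/d[2]
def tri(a,b):
    A=np.zeros((3,3));v=np.zeros(3)
    for o,d in(a,b):
        P=np.eye(3)-np.outer(d,d);A+=P;v+=P@o
    p=np.linalg.solve(A,v); return p,[np.linalg.norm(np.cross(p-o,d)) for o,d in(a,b)]
A=lambda u,v:(180+u/5.2-.4,115+v/5.2-.4)
B=lambda u,v:(200+u/5.2-.4,130+v/5.2-.4)
E
python3 - <<'E'
from h import *
np.set_printoptions(precision=4,suppress=True)
c=np.array([[-93,170],[-93,-170],[93,170],[93,-170]])/1e3
for n,f,P in(("scene",A,[(565,55),(40,290),(740,275),(180,545)]),("side",B,[(345,560),(588,150),(28,430),(322,55)])):
    W=np.array([onz(n,f(*p),.212)[:2] for p in P]); print(n,W.tolist())
    m=W.mean(0); q=(W-m); th=np.arctan2((c[:,0]*q[:,1]-c[:,1]*q[:,0]).sum(),(c*q).sum())
    Rm=np.array([[np.cos(th),-np.sin(th)],[np.sin(th),np.cos(th)]]); print(m,np.degrees(th),((W-m)@Rm-c)*1e3)
def r(a,b): return tri(ray("scene",A(*a)),ray("side",B(*b)))
print("bar+y",r((640,190),(125,290)),"bar-y",r((570,225),(165,235)))
E
```

```text
scene [[0.40498282015717846, 0.11592262273523712], [0.46611826298553616, -0.2118449557375492], [0.5820120203606985, 0.14814506482234618], [0.6419327537328914, -0.1835263340629465]]
[ 0.5238 -0.0328] 10.251618879447022 [[ 2.5906 -2.487 ]
 [ 4.4168  4.0977]
 [-3.4717 -2.285 ]
 [-3.5356  0.6743]]
side [[0.39701034290578224, 0.12349529258394004], [0.45365487045772257, -0.19966244577143732], [0.5748569708042381, 0.15170782105205133], [0.6290219140036793, -0.17925182725164324]]
[ 0.5136 -0.0259] 9.211140261153306 [[ 1.7968 -3.8351]
 [ 5.982   8.107 ]
 [-4.1338 -4.4548]
 [-3.645   0.1829]]
bar+y (array([0.5549, 0.0937, 0.2775]), [np.float64(0.0012863833821864475), np.float64(0.001286383382186317)]) bar-y (array([0.5637, 0.0514, 0.2773]), [np.float64(0.001448602325671364), np.float64(0.0014486023256712916)])
```

Call:
step_arm(
  commands=[
    [0,[0,0,-60],0],
    [0,[30,-30,-117],-10],
    [0,[70,-80,-117],-20],
    [0,[110,-130,-117],-30],
    [0,[155,-180,-117],-40],
    [0,[200,-230,-117],-50],
    [0,[245,-275,-117],-60],
    [0,[290,-320,-117],-70],
    [0,[330,-365,-117],-80],
    [0,[375,-410,-117],-83],
    [0,[415,-455,-117],-83],
    [0,[455,-500,-117],-83],
  ],
  squeeze=20,
)

```text
t: 1.6
tool_pos: [0.4659, 0.0017, 0.5214]
tool_rot: [2.021, 2.405, -0.0]
contact_force: [0.6, -1.9, -0.7]
opening: 0.0001
grip_force: 0.0
```

```bash
python3 - <<'E'
from h import *
np.set_printoptions(precision=4,suppress=True)
o=monitor.get_obs(); print(o['t'],o['tool_pos'],R.from_rotvec(o['tool_rot']).as_matrix())
im=eyes.get_image("wrist"); cv2.imwrite("pics/w1.png",im[:,:,::-1]); cv2.imwrite("pics/w1b.png",cv2.convertScaleAbs(cv2.resize(im,None,fx=1.56,fy=1.56,interpolation=2)[:,:,::-1],alpha=1.5))
i=eyes.camera_info("wrist"); print(i); np.savez("w1.npz",K=i["camera_matrix"],T=i["extrinsics"])
E
```

```text
1.6 [0.4659 0.0017 0.5214] [[-0.1719  0.9851  0.0002]
 [ 0.9851  0.1719 -0.0003]
 [-0.0003  0.0001 -1.    ]]
{'camera_matrix': array([[302.9036,   0.    , 257.8759],
       [  0.    , 302.9036, 191.3423],
       [  0.    ,   0.    ,   1.    ]]), 'extrinsics': array([[ 0.9838,  0.1696,  0.0587,  0.4524],
       [ 0.1795, -0.9315, -0.3165,  0.0905],
       [ 0.001 ,  0.3219, -0.9468,  0.4902],
       [ 0.    ,  0.    ,  0.    ,  1.    ]])}
```

View pics/w1b.png

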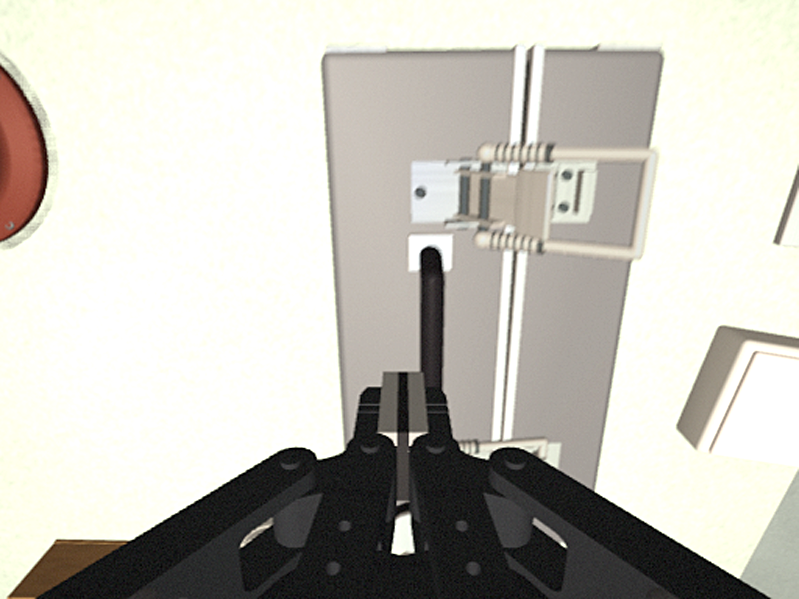

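The wrist view shows the undone latch clearly. The bar runs from (655,152) to (638,255), the keeper plate's middle is near (575,192), the latch base is at (432,192), and the seam gap is at (527,60) to (505,400).

```bash
cat >> h.py <<'E'
def W(px,z,f="w1.npz",s=1.5625):
    d=np.load(f); i={"camera_matrix":d["K"],"extrinsics":d["T"]}
    return onz("wrist",((px[0]+.5)/s-.5,(px[1]+.5)/s-.5),z,i)
E
python3 - <<'E'
from h import *
np.set_printoptions(precision=1,suppress=True)
th=np.arctan2(.1719,.9851); print("toolyaw",np.degrees(th))
C=lambda p:np.array([p[0]*np.cos(th)+p[1]*np.sin(th),-p[0]*np.sin(th)+p[1]*np.cos(th),p[2]])*1e3
for n,px,z in [("cornL",(323,53),.212),("cornR",(662,53),.212),("L2",(343,400),.212),("R2",(597,480),.212),("seamT",(527,60),.212),("seamB",(505,400),.212),("plate",(575,192),.214),("plTL",(555,165),.214),("plBR",(596,222),.214),("slot",(580,192),.214),("base",(432,192),.214),("handle",(431,265),.24),
 ("bar+",(653,153),.2774),("bar-",(638,253),.2774),("bar+",(653,153),.262),("bar-",(638,253),.262),("levend",(553,170),.27),("levend",(548,228),.27),("hinge",(484,192),.226),("frontslot",(467,192),.224)]:
    print(n,C(W(px,z)))
E
```

```text
toolyaw 9.898449352564706
cornL [418.9  53.7 212. ]
cornR [597.8  55.1 212. ]
L2 [ 422.5 -154.7  212. ]
R2 [ 601.6 -218.5  212. ]
seamT [526.8  51.2 212. ]
seamB [ 530.9 -154.   212. ]
plate [560.1 -17.  214. ]
plTL [547.   -2.2 214. ]
plBR [574.5 -34.  214. ]
slot [562.9 -16.9 214. ]
base [478.2 -17.6 214. ]
handle [477.1 -53.9 240. ]
bar+ [568.9   6.2 277.4]
bar- [569.8 -37.7 277.4]
bar+ [576.7   5.8 262. ]
bar- [577.7 -41.3 262. ]
levend [528.9  -1.6 270. ]
levend [529.5 -27.8 270. ]
hinge [505.9 -16.1 226. ]
frontslot [496.9 -16.4 224. ]
```

Call:
step_arm(
  commands=[
    [0,[25,53,0],-1],
    [0,[51,106,0],-1],
    [0,[51,106,25],-1],
    [0,[51,106,40],-1],
    [0,[51,106,40],-1],
  ],
)

```text
t: 2.28
tool_pos: [0.5607, 0.0676, 0.4798]
tool_rot: [-2.0, -2.42, 0.003]
contact_force: [-0.0, -0.6, 0.4]
opening: 0.0
grip_force: 0.0
```

```bash
cat >> h.py <<'E'
def st():
    th=np.radians(9.9); o=monitor.get_obs(); p=o['tool_pos']*1e3
    r=R.from_rotvec(o['tool_rot']).as_matrix()
    print("t %.2f C x %.1f y %.1f tip z %.1f yaw %.1f F"%(o['t'],p[0]*np.cos(th)+p[1]*np.sin(th),-p[0]*np.sin(th)+p[1]*np.cos(th),p[2]-173,np.degrees(np.arctan2(r[1,1],r[0,1]))),np.round(o['contact_force'],1))
E
python3 -c "
from h import *
st()"
```

```text
t 2.27 C x 564.0 y -29.8 tip z 306.8 yaw 10.9 F [-0.  -0.6  0.4]
```

Call:
step_arm(
  commands=[
    [0,[13,9,0],0],
    [0,[13,10,10],0],
    [0,[13,10,18],0],
    [0,[13,10,26],0],
    [0,[13,10,33],0],
    [0,[13,10,40],0],
    [0,[13,10,40],0],
  ],
)

```text
t: 3.15
tool_pos: [0.5684, 0.0825, 0.4407]
tool_rot: [-2.0, -2.421, 0.003]
contact_force: [0.2, 0.8, -0.1]
opening: -0.0001
grip_force: 0.0
```

```bash
python3 -c "
from h import *
st()"
```

```text
t 3.15 C x 574.1 y -16.5 tip z 267.7 yaw 10.9 F [ 0.2  0.8 -0.1]
```

Call:
step_arm(
  commands=[
    [0,[0,0,7],0],
    [0,[0,0,14],0],
    [0,[0,1,21],0],
    [0,[0,1,28],0],
    [0,[0,1,34],0],
    [0,[0,1,40],0],
    [0,[0,1,44],0],
    [0,[0,1,44],0],
  ],
)

```text
t: 4.15
tool_pos: [0.5695, 0.0828, 0.3972]
tool_rot: [-2.0, -2.422, 0.001]
contact_force: [-0.0, -0.0, -0.1]
opening: -0.0
grip_force: 0.0
```

```bash
python3 -c "
from h import *
st()
im=eyes.get_image('wrist'); i=eyes.camera_info('wrist'); np.savez('w2.npz',K=i['camera_matrix'],T=i['extrinsics'])
cv2.imwrite('pics/w2.png',cv2.convertScaleAbs(cv2.resize(im,None,fx=1.5625,fy=1.5625,interpolation=2)[:,:,::-1],alpha=1.5))"
```

```text
t 4.15 C x 575.3 y -16.3 tip z 224.2 yaw 10.9 F [-0.  -0.  -0.1]
```

View pics/w2.png

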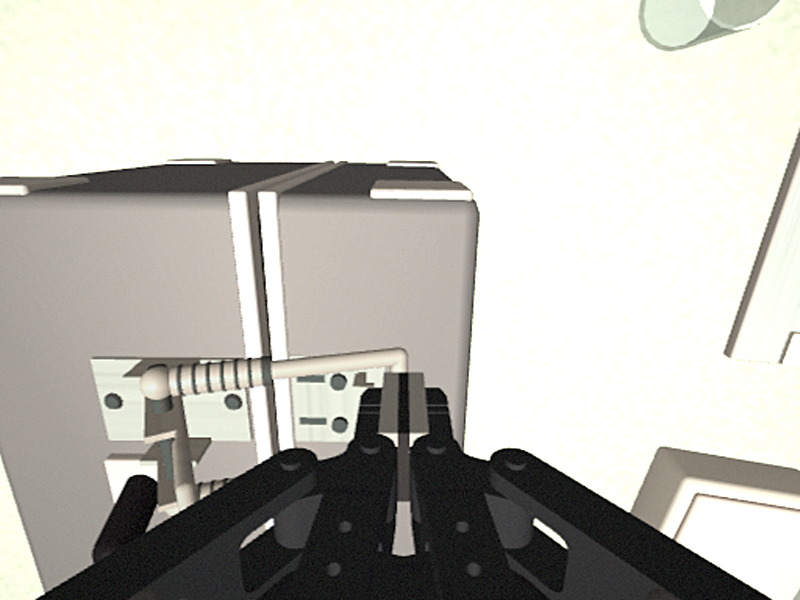

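The bar lies under the closed fingertips: its corner is at (404,352) and the tips are at (404,385). The loop is nearly level. I'll press on down gently.

Call:
step_arm(
  commands=[
    [0,[0,0,2],0],
    [0,[0,0,4],0],
    [0,[0,0,4],0],
  ],
)

```text
t: 4.58
tool_pos: [0.5696, 0.0828, 0.3936]
tool_rot: [-2.001, -2.422, 0.0]
contact_force: [0.9, 0.4, 0.2]
opening: 0.0001
grip_force: 0.0
```

Call:
step_arm(
  commands=[
    [0,[0,0,1],0],
    [0,[0,0,1],0],
  ],
)

```text
t: 4.82
tool_pos: [0.5696, 0.0828, 0.3927]
tool_rot: [2.001, 2.422, -0.0]
contact_force: [-0.4, -0.8, 0.4]
opening: -0.0001
grip_force: 0.1
```

Call:
step_arm(
  commands=[
    [0,[0,0,1],0],
    [0,[0,0,1],0],
  ],
)

```text
t: 5.08
tool_pos: [0.5696, 0.0828, 0.3916]
tool_rot: [-2.001, -2.422, 0.0]
contact_force: [-0.3, -0.8, 0.3]
opening: 0.0001
grip_force: 0.1
```

Call:
step_arm(
  commands=[
    [0,[0,0,0.5],0],
    [0,[0,0,0.5],0],
  ],
)

```text
t: 5.32
tool_pos: [0.5696, 0.0828, 0.3913]
tool_rot: [-2.001, -2.422, -0.0]
contact_force: [0.2, -0.2, 0.9]
opening: 0.0004
grip_force: 0.5
```

Call:
step_arm(
  commands=[
    [0,[0,0,0.5],0],
    [0,[0,0,0.5],0],
  ],
)

```text
t: 5.58
tool_pos: [0.5696, 0.0828, 0.3912]
tool_rot: [2.0, 2.422, 0.0]
contact_force: [-1.7, -0.4, 3.4]
opening: 0.0004
grip_force: 1.7
```

Call:
step_arm(
  commands=[
    [0,[0,0,0.5],0],
    [0,[0,0,0.5],0],
  ],
)

```text
t: 5.82
tool_pos: [0.5697, 0.0828, 0.3911]
tool_rot: [2.0, 2.422, 0.001]
contact_force: [-1.5, 0.5, 5.1]
opening: 0.0002
grip_force: 2.7
```

Call:
step_arm(
  commands=[
    [0,[0,0,-6],0],
    [0,[0,0,-14],0],
    [0,[0,8,-14],0],
    [0,[0,16,-14],0],
    [0,[0,16,-14],0],
  ],
)

```text
t: 6.45
tool_pos: [0.5859, 0.0859, 0.4037]
tool_rot: [-2.0, -2.422, 0.001]
contact_force: [-0.5, 1.0, 0.3]
opening: -0.0001
grip_force: 0.0
```

```bash
python3 - <<'E'
from h import *
th=np.radians(9.9)
C=lambda p:np.round(np.array([p[0]*np.cos(th)+p[1]*np.sin(th),-p[0]*np.sin(th)+p[1]*np.cos(th),p[2]])*1e3,1)
for n,p,z in(("barcorner w2",(402,356),.221),("tipL",(383,375),.224),("tipR",(424,375),.224),("lid edge",(475,215),.212),("seamlid",(259,195),.212)): print(n,C(W(p,z,"w2.npz")))
st()
im=eyes.get_image('wrist'); i=eyes.camera_info('wrist'); np.savez('w3.npz',K=i['camera_matrix'],T=i['extrinsics'])
cv2.imwrite('pics/w3.png',cv2.convertScaleAbs(cv2.resize(im,None,fx=1.5625,fy=1.5625,interpolation=2)[:,:,::-1],alpha=1.5))
E
```

```text
barcorner w2 [574.9  -2.5 221. ]
tipL [568.6  -8.2 224. ]
tipR [582.4  -8.  224. ]
lid edge [597.9  44.2 212. ]
seamlid [528.2  49.4 212. ]
t 6.45 C x 591.9 y -16.1 tip z 230.7 yaw 10.9 F [-0.5  1.   0.3]
```

View pics/w3.png

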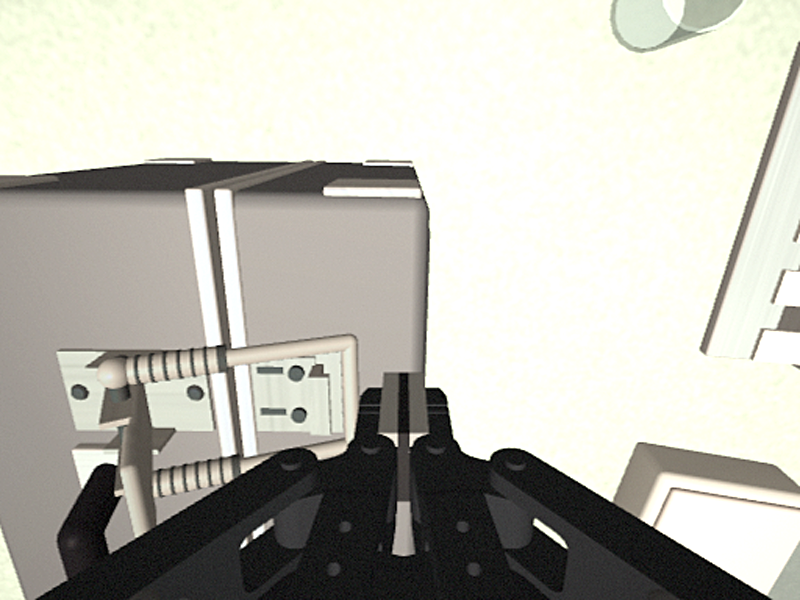

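Now the loop lies flat. The bar is at column 350, rows 340–445, just beyond the keeper hook at (320,400), and the fingertips stand clear on its +x side. I'll lower behind the bar and push in −x.

Call:
step_arm(
  commands=[
    [0,[0,0,8],0],
    [0,[0,0,14],0],
    [0,[0,0,17],0],
    [0,[0,0,17],0],
  ],
)

```text
t: 7.0
tool_pos: [0.5852, 0.0858, 0.3867]
tool_rot: [-2.0, -2.422, 0.001]
contact_force: [0.2, 0.1, -0.0]
opening: -0.0
grip_force: 0.0
```

Call:
step_arm(
  commands=[
    [0,[0,-2,0],0],
    [0,[0,-4,0],0],
    [0,[0,-5,0],0],
    [0,[0,-5,0],0],
  ],
)

```text
t: 7.5
tool_pos: [0.5803, 0.0849, 0.3873]
tool_rot: [2.001, 2.422, 0.0]
contact_force: [0.7, -0.1, 0.2]
opening: 0.0002
grip_force: 0.0
```

```bash
python3 - <<'E'
from h import *
st()
th=np.radians(9.9)
C=lambda p:np.round(np.array([p[0]*np.cos(th)+p[1]*np.sin(th),-p[0]*np.sin(th)+p[1]*np.cos(th),p[2]])*1e3,1)
for n,p,z in(("bar",(350,350),.215),("barlow",(351,440),.215),("lip edge",(329,375),.223),("upright?",(313,375),.223),("seamdeep",(213,260),.212),("seamlid",(224,260),.212)): print(n,C(W(p,z,"w3.npz")))
E
```

```text
t 7.50 C x 586.3 y -16.2 tip z 214.3 yaw 10.9 F [ 0.7 -0.1  0.2]
bar [572.  -6. 215.]
barlow [571.7 -44.8 215. ]
lip edge [565.4 -12.  223. ]
upright? [559.7 -12.1 223. ]
seamdeep [524.6  26.3 212. ]
seamlid [528.4  26.4 212. ]
```

Call:
step_arm(
  commands=[
    [0,[-3,0,0.8],0],
    [0,[-6,0,0.8],0],
    [0,[-6,-1,0.8],0],
    [0,[-6,-2,0.8],0],
    [0,[-6,-3,0.8],0],
    [0,[-6,-3,0.8],0],
  ],
)

```text
t: 8.25
tool_pos: [0.5785, 0.0785, 0.3864]
tool_rot: [2.0, 2.422, 0.0]
contact_force: [-0.1, -0.1, 0.5]
opening: 0.0001
grip_force: 0.0
```

Call:
step_arm(
  commands=[
    [0,[0,-1,0],0],
    [0,[0,-2,0],0],
    [0,[0,-2,0],0],
  ],
)

```text
t: 8.62
tool_pos: [0.5767, 0.0781, 0.3864]
tool_rot: [2.0, 2.422, 0.001]
contact_force: [0.1, 0.3, -0.5]
opening: 0.0001
grip_force: 0.4
```

Call:
step_arm(
  commands=[
    [0,[0,-1,0],0],
    [0,[0,-2,0],0],
    [0,[0,-2,0],0],
  ],
)

```text
t: 9.0
tool_pos: [0.5754, 0.0778, 0.387]
tool_rot: [1.999, 2.42, 0.006]
contact_force: [6.0, 2.2, -1.4]
opening: -0.0002
grip_force: 3.3
```

Call:
step_arm(
  commands=[
    [0,[0,-0.8,0.3],0],
    [0,[0,-1.5,0.6],0],
    [0,[0,-1.5,0.6],0],
  ],
)

```text
t: 9.38
tool_pos: [0.574, 0.0776, 0.3865]
tool_rot: [1.998, 2.42, 0.007]
contact_force: [7.0, 1.3, -2.1]
opening: 0.0
grip_force: 3.6
```

Call:
step_arm(
  commands=[
    [0,[0,-0.8,0.2],0],
    [0,[0,-1.5,0.3],0],
    [0,[0,-1.5,0.3],0],
  ],
)

```text
t: 9.75
tool_pos: [0.5726, 0.0773, 0.3864]
tool_rot: [1.998, 2.419, 0.007]
contact_force: [6.2, 1.1, -1.9]
opening: -0.0003
grip_force: 3.7
```

Call:
step_arm(
  commands=[
    [0,[0,-0.8,0],0],
    [0,[0,-1.5,0],0],
    [0,[0,-1.5,0],0],
  ],
)

```text
t: 10.12
tool_pos: [0.5714, 0.0771, 0.3865]
tool_rot: [1.998, 2.419, 0.009]
contact_force: [8.2, 1.9, -2.0]
opening: 0.0001
grip_force: 4.4
```

Call:
step_arm(
  commands=[
    [0,[0,-0.8,0],0],
    [0,[0,-1.5,0],0],
    [0,[0,-1.5,0],0],
  ],
)

```text
t: 10.5
tool_pos: [0.5699, 0.0769, 0.3865]
tool_rot: [1.998, 2.419, 0.009]
contact_force: [9.6, 3.2, -2.0]
opening: -0.0002
grip_force: 4.6
```

```bash
python3 - <<'E'
from h import *
st()
im=eyes.get_image('wrist'); i=eyes.camera_info('wrist'); np.savez('w4.npz',K=i['camera_matrix'],T=i['extrinsics'])
cv2.imwrite('pics/w4.png',cv2.convertScaleAbs(cv2.resize(im[150:320,40:300],None,fx=3,fy=3,interpolation=2)[:,:,::-1],alpha=1.5))
E
```

```text
t 10.50 C x 574.7 y -22.2 tip z 213.5 yaw 10.9 F [ 9.6  3.2 -2. ]
```

View pics/w4.png

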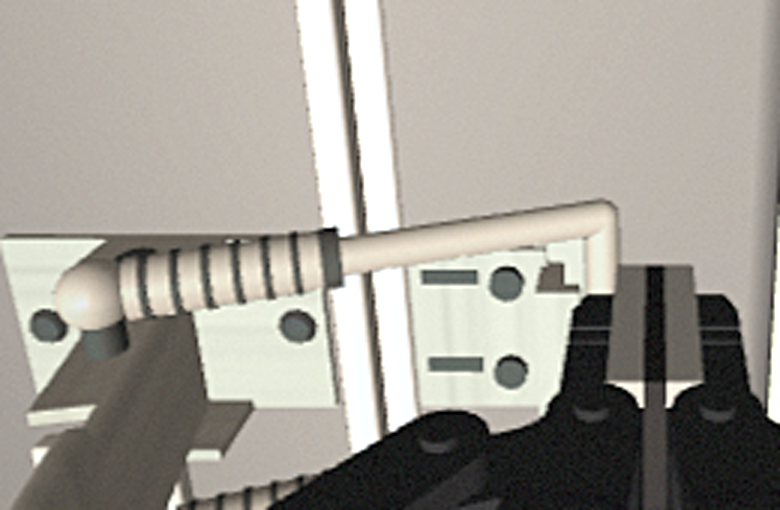

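The bar (column 600) now sits right against the hook's lip edge (column 580), and the force is rising. I'll zoom in to compare before and after.

```bash
python3 - <<'E'
import cv2,numpy as np
a=cv2.imread('pics/w3.png')[325:455,240:380]; a=cv2.resize(a,None,fx=2.8,fy=2.8,interpolation=2)
b=cv2.imread('pics/w4.png')[190:310,480:640]; b=cv2.resize(b,None,fx=2.5,fy=2.5,interpolation=2)
h=max(a.shape[0],b.shape[0]); p=lambda i:cv2.copyMakeBorder(i,0,h-i.shape[0],0,4,0)
o=np.hstack([p(a),p(b)]); o=(255*(o/255.)**1.5).astype('uint8'); cv2.imwrite('pics/z.png',o[:, :800]); print(o.shape)
E
```

```text
(364, 800, 3)
```

View pics/z.png

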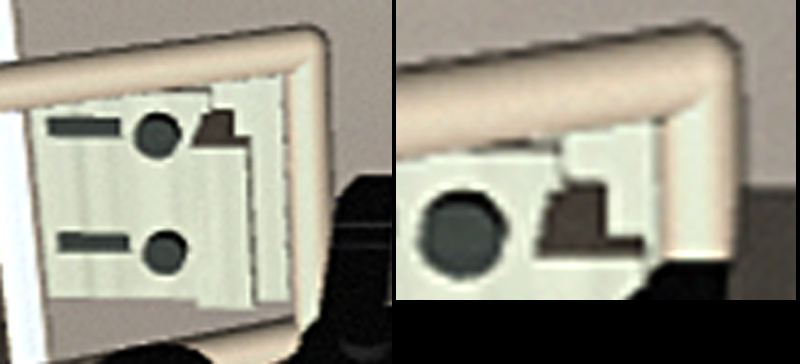

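The hook's lip edge (right panel, column 645) is still about 1.5 mm short of the bar (column 663), so the two aren't in contact yet. I'll press the bar down once more from above to make sure it lies on the lid.

Call:
step_arm(
  commands=[
    [0,[0,2,0],0],
    [0,[0,3,-8],0],
    [0,[0,-1.5,-9],0],
    [0,[0,-1.5,-9],0],
    [0,[0,-1.5,-6],0],
    [0,[0,-1.5,-6],0],
  ],
)

```text
t: 11.3
tool_pos: [0.5684, 0.0763, 0.3945]
tool_rot: [1.997, 2.418, 0.009]
contact_force: [7.4, 1.9, 2.7]
opening: -0.0002
grip_force: 4.4
```

Call:
step_arm(
  commands=[
    [0,[0,0,1],0],
    [0,[0,0,1],0],
  ],
)

```text
t: 11.55
tool_pos: [0.5685, 0.0764, 0.3943]
tool_rot: [1.997, 2.418, 0.009]
contact_force: [6.3, 2.4, 5.8]
opening: 0.0
grip_force: 4.5
```

Call:
step_arm(
  commands=[
    [0,[0,0,0.5],0],
    [0,[0,0,0.5],0],
  ],
)

```text
t: 11.8
tool_pos: [0.5684, 0.0764, 0.3942]
tool_rot: [1.997, 2.418, 0.009]
contact_force: [4.5, 1.9, 8.8]
opening: 0.0001
grip_force: 5.2
```

Call:
step_arm(
  commands=[
    [0,[0,3,0],0],
    [0,[0,7,0],0],
    [0,[0,12,-4],0],
    [0,[0,16,-15],0],
    [0,[0,16,-15],0],
    [0,[0,16,-15],0],
  ],
)

```text
t: 12.55
tool_pos: [0.583, 0.0793, 0.405]
tool_rot: [-2.0, -2.422, 0.0]
contact_force: [0.2, -0.1, -0.0]
opening: 0.0
grip_force: 0.0
```

```bash
python3 - <<'E'
from h import *
th=np.radians(10.9)
C=lambda p:np.round(np.array([p[0]*np.cos(th)+p[1]*np.sin(th),-p[0]*np.sin(th)+p[1]*np.cos(th),p[2]])*1e3,1)
st()
def w(p,z,f): 
    d=np.load(f); return C(onz("w",p,z,{"camera_matrix":d["K"],"extrinsics":d["T"]}))
p3=lambda u,v:(240/1.5625+u/4.375,325/1.5625+v/4.375)
p4=lambda u,v:(40+(480+u/2.5)/3,150+(190+v/2.5)/3)
print("cam",C(np.load('w4.npz')["T"][:3,3]))
print("w3 corner",w(p3(325,25),.215,"w3.npz"),"barL",w(p3(290,120),.215,"w3.npz"),"barR",w(p3(330,120),.215,"w3.npz"),"lip",w(p3(250,145),.223,"w3.npz"),"screw",w(p3(157,135),.214,"w3.npz"),"upr",w(p3(233,140),.22,"w3.npz"))
for z in(.215,.218,.221,.224): print("w4",z,w(p4(735-396,20),z,"w4.npz"),"L",w(p4(663-396,180),z,"w4.npz"),"R",w(p4(738-396,180),z,"w4.npz"))
print("lip",w(p4(645-396,250),.223,"w4.npz"),"screw",w(p4(462-396,232),.214,"w4.npz"))
im=eyes.get_image('wrist'); i=eyes.camera_info('wrist'); np.savez('w5.npz',K=i['camera_matrix'],T=i['extrinsics'])
s=eyes.get_image('side')
a=cv2.resize(im[205:300,100:240],None,fx=5,fy=5,interpolation=2); b=cv2.resize(s[160:220,215:275],None,fx=5,fy=5,interpolation=2)
h=max(a.shape[0],b.shape[0]); p=lambda q:cv2.copyMakeBorder(q,0,h-q.shape[0],0,0,0)
cv2.imwrite('pics/z2.png',cv2.convertScaleAbs(np.hstack([p(a)[:,:500],p(b)])[:,:,::-1],alpha=1.1))
E
```

```text
t 12.55 C x 588.0 y -22.2 tip z 232.0 yaw 10.9 F [ 0.2 -0.1 -0. ]
cam [574.8  52.3 355.4]
w3 corner [574.4  -9.7 215. ] barL [569.3 -23.3 215. ] barR [574.6 -23.3 215. ] lip [565.2 -22.7 223. ] screw [551.2 -26.1 214. ] upr [562.5 -23.6 220. ]
w4 0.215 [569.3  -9.4 215. ] L [564.2 -21.4 215. ] R [569.3 -21.4 215. ]
w4 0.218 [569.4  -8.  218. ] L [564.4 -19.8 218. ] R [569.5 -19.8 218. ]
w4 0.221 [569.5  -6.7 221. ] L [564.6 -18.2 221. ] R [569.6 -18.2 221. ]
w4 0.224 [569.7  -5.4 224. ] L [564.8 -16.6 224. ] R [569.7 -16.7 224. ]
lip [563.5 -22.3 223. ] screw [549.9 -25.9 214. ]
```

View pics/z2.png

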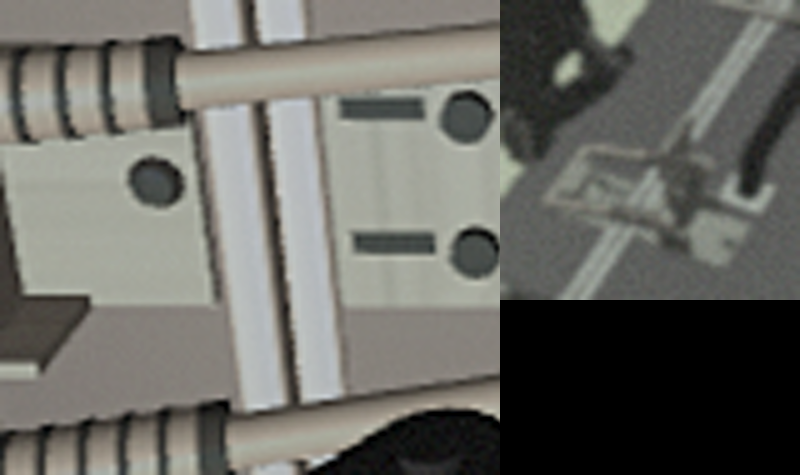

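The wrist half of this crop cut the bar off at the right. The side half shows the loop close to lid level at (575,185). I'll press it flat again at its +y end, clear of the hook, and lift straight up this time.

Call:
step_arm(
  commands=[
    [0,[12,0,-4],0],
    [0,[24,-9,-4],0],
    [0,[24,-18,-4],0],
    [0,[24,-18,-1],0],
    [0,[24,-18,4],0],
    [0,[24,-18,8],0],
    [0,[24,-18,11],0],
    [0,[24,-18,11],0],
  ],
)

```text
t: 13.65
tool_pos: [0.5608, 0.0993, 0.3933]
tool_rot: [-2.0, -2.422, 0.001]
contact_force: [-0.4, -0.5, 0.9]
opening: 0.0001
grip_force: 0.0
```

Call:
step_arm(
  commands=[
    [0,[0,0,1.5],0],
    [0,[0,0,2],0],
    [0,[0,0,2],0],
  ],
)

```text
t: 14.02
tool_pos: [0.5608, 0.0995, 0.3919]
tool_rot: [-2.001, -2.422, 0.0]
contact_force: [-0.4, 0.8, 0.6]
opening: -0.0001
grip_force: 0.1
```

Call:
step_arm(
  commands=[
    [0,[0,0,0.6],0],
    [0,[0,0,0.6],0],
  ],
)

```text
t: 14.28
tool_pos: [0.5608, 0.0995, 0.3916]
tool_rot: [2.0, 2.422, 0.0]
contact_force: [0.1, -0.1, 0.2]
opening: 0.0002
grip_force: 0.4
```

Call:
step_arm(
  commands=[
    [0,[0,0,0.6],0],
    [0,[0,0,0.6],0],
  ],
)

```text
t: 14.52
tool_pos: [0.5609, 0.0994, 0.3913]
tool_rot: [2.0, 2.422, 0.001]
contact_force: [-0.1, 0.7, 2.1]
opening: -0.0
grip_force: 1.1
```

Call:
step_arm(
  commands=[
    [0,[0,0,-8],0],
    [0,[0,3,-14],0],
    [0,[-8,12,-14],0],
    [0,[-16,18,-14],0],
    [0,[-24,18,-14],0],
    [0,[-24,18,-4],0],
    [0,[-24,18,3],0],
    [0,[-24,18,4.5],0],
    [0,[-24,14,4.5],0],
    [0,[-24,11,4.5],0],
    [0,[-24,9,4.5],0],
    [0,[-24,9,4.5],0],
  ],
)

```text
t: 16.02
tool_pos: [0.574, 0.0776, 0.3865]
tool_rot: [2.0, 2.422, 0.0]
contact_force: [0.1, -0.4, -0.1]
opening: 0.0004
grip_force: 0.0
```

```bash
python3 -c "
from h import *
st()"
```

```text
t 16.02 C x 578.8 y -22.3 tip z 213.5 yaw 10.9 F [ 0.1 -0.4 -0.1]
```

Call:
step_arm(
  commands=[
    [0,[0,-1,0],0],
    [0,[0,-2,0],0],
    [0,[0,-3,0],0],
    [0,[0,-4,0],0],
    [0,[0,-4,0],0],
  ],
)

```text
t: 16.65
tool_pos: [0.5706, 0.0769, 0.3866]
tool_rot: [2.0, 2.421, 0.003]
contact_force: [4.3, 0.4, -1.8]
opening: 0.0
grip_force: 2.1
```

Call:
step_arm(
  commands=[
    [0,[0,-0.8,0],0],
    [0,[0,-1.5,0],0],
    [0,[0,-1.5,0],0],
  ],
)

```text
t: 17.02
tool_pos: [0.5697, 0.0767, 0.387]
tool_rot: [1.998, 2.419, 0.007]
contact_force: [8.0, 1.4, -2.8]
opening: 0.0002
grip_force: 3.7
```

Call:
step_arm(
  commands=[
    [0,[0,-0.5,0],0],
    [0,[0,-1,0],0],
    [0,[0,-1,0],0],
  ],
)

```text
t: 17.4
tool_pos: [0.5691, 0.0766, 0.3873]
tool_rot: [1.997, 2.418, 0.009]
contact_force: [11.2, 2.1, -3.0]
opening: 0.0001
grip_force: 4.7
```

```bash
cat > cmp.py <<'E'
from h import *
st()
im=eyes.get_image('wrist'); i=eyes.camera_info('wrist'); np.savez('w6.npz',K=i['camera_matrix'],T=i['extrinsics']); cv2.imwrite('pics/w6full.png',im[:,:,::-1])
b=cv2.convertScaleAbs(cv2.resize(im[150:320,40:300],None,fx=3,fy=3,interpolation=2)[:,:,::-1],alpha=1.5); a=cv2.imread('pics/w4.png')
th=np.radians(10.9)
def C(p,z,f):
    d=np.load(f); p=onz("w",(40+p[0]/3-.33,150+p[1]/3-.33),z,{"camera_matrix":d["K"],"extrinsics":d["T"]})
    return np.round(np.array([p[0]*np.cos(th)+p[1]*np.sin(th),-p[0]*np.sin(th)+p[1]*np.cos(th)])*1e3,1)
for n,(x0,x1,y0,y1),zs in(("corner",(575,635,190,262),(.215,.218,.221)),("screw",(485,530,260,305),(.214,)),("lip",(532,582,255,295),(.22,)),("deepscrew",(275,320,305,345),(.214,))):
    r=cv2.matchTemplate(b,a[y0:y1,x0:x1],cv2.TM_CCOEFF_NORMED); _,s,_,l=cv2.minMaxLoc(r)
    c0=((x0+x1)/2,(y0+y1)/2); c1=(c0[0]+l[0]-x0,c0[1]+l[1]-y0); print(n,"%.2f"%s,"w4",C(c0,zs[0],"w4.npz"),"now",[C(c1,z,"w6.npz") for z in zs])
E
python3 cmp.py
```

```text
t 17.40 C x 573.8 y -22.4 tip z 214.3 yaw 10.9 F [11.2  2.1 -3. ]
corner 0.98 w4 [567.3 -14.3] now [array([564.9, -14.4]), array([565.1, -13. ]), array([565.3, -11.6])]
screw 0.98 w4 [550.  -25.6] now [array([549.8, -25.5])]
lip 0.97 w4 [559.4 -20.9] now [array([559.1, -20.9])]
deepscrew 0.98 w4 [512.2 -34. ] now [array([512.3, -33.9])]
```

Comparing the two pictures numerically, the bar is still on the lid (z 215 mm), has moved 2.4 mm and is now under the lip. I'll push a little further.

Call:
step_arm(
  commands=[
    [0,[0,-0.4,0.4],0],
    [0,[0,-0.7,0.6],0],
    [0,[0,-0.7,0.6],0],
  ],
)

```text
t: 17.82
tool_pos: [0.5687, 0.0765, 0.3873]
tool_rot: [1.997, 2.417, 0.012]
contact_force: [12.3, 3.0, -2.1]
opening: 0.0001
grip_force: 5.5
```

```bash
python3 cmp.py
```

```text
t 17.82 C x 573.4 y -22.4 tip z 214.3 yaw 10.9 F [12.3  3.  -2.1]
corner 0.99 w4 [567.3 -14.3] now [array([564.8, -14.4]), array([565., -13.]), array([565.2, -11.6])]
screw 0.98 w4 [550.  -25.6] now [array([549.9, -25.7])]
lip 0.97 w4 [559.4 -20.9] now [array([559.2, -20.9])]
deepscrew 0.99 w4 [512.2 -34. ] now [array([512.2, -34. ])]
```

The bar is home: its force rises with no more movement. Next I'll back off straight, lift clear, go to the lid side of the lever's thumb end and push it over.

Call:
step_arm(
  commands=[
    [0,[0,4,0],0],
    [0,[0,10,0],0],
    [0,[0,10,-30],0],
    [0,[0,10,-65],0],
    [0,[0,0,-92],0],
    [0,[0,-22,-92],0],
    [0,[0,-42,-92],0],
    [0,[0,-42,-92],0],
    [0,[0,-42,-65],0],
    [0,[0,-42,-48],0],
    [0,[0,-42,-48],0],
  ],
)

```text
t: 19.25
tool_pos: [0.5258, 0.0683, 0.4312]
tool_rot: [-1.998, -2.419, 0.005]
contact_force: [-0.0, 0.2, -0.1]
opening: 0.0002
grip_force: 0.0
```

```bash
cat >> h.py <<'E'
def s2():
    th=np.radians(10.9); o=monitor.get_obs(); p=o['tool_pos']*1e3
    print("t %.2f C10.9 x %.1f y %.1f tip z %.1f F"%(o['t'],p[0]*np.cos(th)+p[1]*np.sin(th),-p[0]*np.sin(th)+p[1]*np.cos(th),p[2]-173),np.round(o['contact_force'],1))
E
python3 -c "
from h import *
s2()
o=monitor.get_obs()
im=eyes.get_image('wrist'); i=eyes.camera_info('wrist'); np.savez('w7.npz',K=i['camera_matrix'],T=i['extrinsics']); cv2.imwrite('pics/w7.png',im[:,:,::-1])"
```

```text
t 19.25 C10.9 x 529.3 y -32.3 tip z 258.2 F [-0.   0.2 -0.1]
```

Call:
step_arm(
  commands=[
    [0,[0,-5,-6],0],
    [0,[0,-10,-6],0],
    [0,[0,-15,-6],0],
    [0,[0,-15,-6],0],
  ],
)

```text
t: 19.8
tool_pos: [0.5109, 0.0654, 0.4405]
tool_rot: [2.0, 2.421, 0.002]
contact_force: [0.9, 0.6, 1.9]
opening: -0.0001
grip_force: 0.5
```

Call:
step_arm(
  commands=[
    [0,[0,-3,0],0],
    [0,[0,-6,0],0],
    [0,[0,-9,0],0],
    [0,[0,-9,0],0],
  ],
)

```text
t: 20.3
tool_pos: [0.5024, 0.0638, 0.4403]
tool_rot: [2.0, 2.421, 0.002]
contact_force: [4.0, 1.6, 3.1]
opening: -0.0001
grip_force: 2.5
```

Call:
step_arm(
  commands=[
    [0,[0,-3,0],0],
    [0,[0,-6,0],0],
    [0,[0,-6,0],0],
  ],
)

```text
t: 20.68
tool_pos: [0.4966, 0.0626, 0.44]
tool_rot: [2.0, 2.421, 0.002]
contact_force: [5.5, 1.5, 2.5]
opening: -0.0004
grip_force: 2.8
```

```bash
python3 -c "
from h import *
s2()"
```

```text
t 20.68 C10.9 x 499.5 y -32.4 tip z 267.0 F [5.5 1.5 2.5]
```

Call:
step_arm(
  commands=[
    [0,[0,-4,0],0],
    [0,[0,-8,0],0],
    [0,[0,-12,0.5],0],
    [0,[0,-16,2],0],
    [0,[0,-16,2],0],
  ],
)

```text
t: 21.3
tool_pos: [0.4811, 0.0597, 0.4373]
tool_rot: [1.999, 2.421, 0.004]
contact_force: [8.3, 1.8, -1.0]
opening: -0.0
grip_force: 3.2
```

Call:
step_arm(
  commands=[
    [0,[0,-3,1.5],0],
    [0,[0,-6,3.5],0],
    [0,[0,-8,5],0],
    [0,[0,-8,5],0],
  ],
)

```text
t: 21.8
tool_pos: [0.4736, 0.0583, 0.4337]
tool_rot: [1.998, 2.42, 0.007]
contact_force: [8.9, 2.5, 1.5]
opening: 0.0001
grip_force: 4.2
```

```bash
python3 -c "
from h import *
s2()"
```

```text
t 21.80 C10.9 x 476.0 y -32.3 tip z 260.7 F [8.9 2.5 1.5]
```

Call:
step_arm(
  commands=[
    [0,[0,-3,2],0],
    [0,[0,-6,4],0],
    [0,[0,-8.5,6],0],
    [0,[0,-8.5,6],0],
  ],
)

```text
t: 22.3
tool_pos: [0.4654, 0.0567, 0.4282]
tool_rot: [1.997, 2.419, 0.009]
contact_force: [9.2, 2.3, 2.1]
opening: 0.0
grip_force: 4.0
```

Call:
step_arm(
  commands=[
    [0,[0,-2,2.5],0],
    [0,[0,-4,5],0],
    [0,[0,-5.5,7],0],
    [0,[0,-5.5,7],0],
  ],
)

```text
t: 22.8
tool_pos: [0.4597, 0.0556, 0.4211]
tool_rot: [1.998, 2.42, 0.006]
contact_force: [6.6, 1.7, 3.4]
opening: -0.0
grip_force: 3.2
```

```bash
python3 -c "
from h import *
s2()"
```

```text
t 22.80 C10.9 x 462.0 y -32.3 tip z 248.1 F [6.6 1.7 3.4]
```

Call:
step_arm(
  commands=[
    [0,[0,-1.5,3],0],
    [0,[0,-3,6],0],
    [0,[0,-4,9],0],
    [0,[0,-4,9],0],
  ],
)

```text
t: 23.3
tool_pos: [0.4551, 0.0547, 0.4106]
tool_rot: [-2.0, -2.422, 0.001]
contact_force: [3.2, 0.5, 3.5]
opening: 0.0
grip_force: 1.5
```

Call:
step_arm(
  commands=[
    [0,[0,-0.5,2],0],
    [0,[0,-1,4],0],
    [0,[0,-1,4],0],
  ],
)

```text
t: 23.68
tool_pos: [0.4538, 0.0544, 0.4057]
tool_rot: [-2.0, -2.421, 0.003]
contact_force: [0.5, 0.1, 1.0]
opening: 0.0001
grip_force: 0.2
```

Call:
step_arm(
  commands=[
    [0,[0,0,1],0],
    [0,[0,0,2],0],
    [0,[0,0,2],0],
  ],
)

```text
t: 24.05
tool_pos: [0.4541, 0.0545, 0.4042]
tool_rot: [-2.0, -2.422, 0.001]
contact_force: [-1.0, -0.5, -0.6]
opening: 0.0002
grip_force: 0.0
```

```bash
python3 -c "
from h import *
s2()"
```

```text
t 24.05 C10.9 x 456.2 y -32.4 tip z 231.2 F [-1.  -0.5 -0.6]
```

Call:
step_arm(
  commands=[
    [0,[0,0,0.7],0],
    [0,[0,0,1],0],
    [0,[0,0,1],0],
  ],
)

```text
t: 24.42
tool_pos: [0.4542, 0.0545, 0.4039]
tool_rot: [-2.001, -2.422, 0.0]
contact_force: [-1.9, -0.1, 1.5]
opening: -0.0001
grip_force: 1.0
```

Call:
step_arm(
  commands=[
    [0,[0,0,0.7],0],
    [0,[0,0,1],0],
    [0,[0,0,1],0],
  ],
)

```text
t: 24.8
tool_pos: [0.4542, 0.0545, 0.4037]
tool_rot: [2.0, 2.422, 0.0]
contact_force: [-2.6, -0.4, 6.8]
opening: 0.0003
grip_force: 2.9
```

Call:
step_arm(
  commands=[
    [0,[0,0,0.5],0],
    [0,[0,0,1],0],
    [0,[0,0,1],0],
  ],
)

```text
t: 25.18
tool_pos: [0.4542, 0.0545, 0.4036]
tool_rot: [2.0, 2.422, 0.0]
contact_force: [-5.0, 0.3, 9.4]
opening: -0.0001
grip_force: 4.5
```

The lever is at a hard stop at flat height (tip 230.7 mm), having snapped over centre. I'll lift away and check the hook numerically.

Call:
step_arm(
  commands=[
    [0,[0,0,-10],0],
    [0,[0,0,-35],0],
    [0,[0,10,-70],0],
    [0,[0,50,-70],0],
    [0,[0,90,-70],0],
    [0,[0,118,-50],0],
    [0,[0,118,-20],0],
    [0,[0,118,-10],0],
    [0,[0,118,-10],0],
    [0,[0,118,-10],0],
  ],
)

```text
t: 26.42
tool_pos: [0.5701, 0.0767, 0.4134]
tool_rot: [1.999, 2.421, 0.003]
contact_force: [-0.1, -0.4, 1.3]
opening: -0.0001
grip_force: 0.0
```

```bash
python3 cmp.py; python3 -c "
from h import *
im=cv2.imread('pics/w6full.png',0); d=np.load('w6.npz'); 
T=np.linalg.inv(d['T']);th=np.radians(10.9)
def pr(x,y,z):
    w=np.array([x*np.cos(th)-y*np.sin(th),x*np.sin(th)+y*np.cos(th),z,1e3])/1e3; c=d['K']@(T@w)[:3]; return c[:2]/c[2]
for y in(-14,-17,-20):
    print(y,[int(cv2.getRectSubPix(im,(3,1),tuple(map(float,pr(x,y,215)))).mean()) for x in range(550,580)])
print('seam',[int(cv2.getRectSubPix(im,(1,3),tuple(map(float,pr(x,-5,212)))).mean()) for x in np.arange(515,540,.7)])
"
```

```text
t 26.43 C x 574.8 y -22.4 tip z 240.4 yaw 10.9 F [-0.1 -0.4  1.3]
corner 0.70 w4 [567.3 -14.3] now [array([561.8, -15.1]), array([562. , -13.9]), array([562.2, -12.7])]
screw 0.84 w4 [550.  -25.6] now [array([550. , -26.1])]
lip 0.77 w4 [559.4 -20.9] now [array([551.6, -39.9])]
deepscrew 0.85 w4 [512.2 -34. ] now [array([512.3, -34.3])]
-14 [159, 159, 159, 159, 159, 158, 158, 158, 158, 159, 158, 158, 153, 138, 114, 112, 122, 123, 123, 122, 122, 122, 122, 122, 121, 121, 122, 121, 121, 120]
-17 [137, 140, 139, 132, 137, 153, 156, 157, 150, 142, 152, 157, 151, 136, 114, 132, 149, 131, 121, 122, 122, 122, 122, 121, 121, 121, 121, 121, 121, 121]
-20 [162, 159, 156, 157, 157, 158, 153, 151, 150, 143, 153, 157, 152, 136, 116, 133, 148, 129, 121, 122, 122, 122, 122, 121, 121, 121, 120, 121, 120, 120]
seam [128, 128, 127, 128, 126, 135, 172, 176, 173, 172, 172, 174, 171, 129, 65, 56, 155, 180, 175, 173, 172, 172, 173, 159, 124, 119, 127, 128, 127, 128, 127, 127, 127, 127, 127, 126]
```

Call:
step_arm(
  commands=[
    [0,[0,0,-50],0],
    [0,[30,-10,-100],0],
    [0,[60,-25,-130],0],
    [0,[60,-25,-130],0],
    [0,[60,-25,-130],0],
    [0,[60,-25,-130],0],
  ],
)

```text
t: 27.22
tool_pos: [0.5345, 0.1303, 0.5397]
tool_rot: [-2.001, -2.42, 0.004]
contact_force: [-0.4, -0.5, -0.1]
opening: 0.0002
grip_force: 0.0
```

```bash
python3 -c "
from h import *
s2()
im=eyes.get_image('wrist')[:,:,1].copy();i=eyes.camera_info('wrist');cv2.imwrite('pics/w8.png',im)
w7=cv2.imread('pics/w7.png')[:,:,1]; th=np.radians(10.9)
for nm,im,K,T in(('w7',w7,np.load('w7.npz')['K'],np.load('w7.npz')['T']),('now',im,i['camera_matrix'],i['extrinsics'])):
  Ti=np.linalg.inv(T)
  for y in(40,25,10,-5,-60,-75,-90,-110):
    xs=np.arange(512,545,.25);v=[]
    for x in xs:
        w=np.array([x*np.cos(th)-y*np.sin(th),x*np.sin(th)+y*np.cos(th),212,1e3])/1e3; c=K@(Ti@w)[:3]; p=c[:2]/c[2]
        v.append(cv2.getRectSubPix(im,(1,3),(float(p[0]),float(p[1]))).mean())
    v=np.array(v); k=(xs>522)&(xs<532); print(nm,y,'dark area mm %.2f'%(np.clip(172-v[k],0,None).sum()*.25/120),'min %d at %.1f'%(v[k].min(),xs[k][v[k].argmin()]))
"
```

```text
t 27.23 C10.9 x 549.5 y 26.9 tip z 366.7 F [-0.4 -0.5 -0.1]
w7 40 dark area mm 1.50 min 61 at 526.2
w7 25 dark area mm 1.76 min 8 at 526.2
w7 10 dark area mm 1.83 min 16 at 526.0
w7 -5 dark area mm 1.79 min 9 at 526.0
w7 -60 dark area mm 10.41 min 13 at 528.0
w7 -75 dark area mm 10.65 min 8 at 530.8
w7 -90 dark area mm 10.91 min 12 at 525.5
w7 -110 dark area mm 10.94 min 16 at 522.2
now 40 dark area mm 2.70 min 52 at 525.8
now 25 dark area mm 2.47 min 14 at 525.2
now 10 dark area mm 2.03 min 48 at 525.0
now -5 dark area mm 2.12 min 86 at 525.5
now -60 dark area mm 13.06 min 6 at 531.8
now -75 dark area mm 12.50 min 11 at 530.5
now -90 dark area mm 12.21 min 7 at 529.0
now -110 dark area mm 11.47 min 15 at 531.8
```

```bash
python3 -c "
from station import finish_job
print(finish_job())"
```

```text
the job is handed in; nothing more can be done
None
```

The job is handed in, but no verdict came back. The lever is flat, the wire loop is hooked under its keeper and the lid appears shut, though the lid is judged from the seam gap in the pictures. Readings at the end of each move stayed below about 13 N on the loop and 11 N on the lever, and it took about 27 s on the robot's clock.

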